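# Wake the radiosonde for its radio check

## Task

Switch on the grey radiosonde and set the receiver searching for it, with light fingertip touches only: first touch the black rubber dome on the yellow-ringed earthing point to shed any static, then press the orange power button on the radiosonde fully in, and then press down the green key on the receiver and let it go. Do not lift, shift or tip the radiosonde, keep off its thin sensor boom and off the receiver's white and red keys, and leave everything else on the shelf where it lies.

Things in the scene. Friction and masses are not known exactly. Their poses are not given: they have to be found in the camera images.
- touch_pad_top (a point): Earthing point: crown of the black rubber dome (48 mm across, 36 mm above the shelf, crown nearly flat over the middle 26 mm; it stands 20 mm out of a yellow ring 68 mm across). The ring sits on a copper plate 75 x 125 x 6 mm bolted to the shelf, with a brass bolt head at each end of the plate. The dome gives softly, 1 mm for each newton up to 12 mm, and springs back; a light fingertip touch is enough, 20 N is far too hard.
- earth_point: the earthing point as a whole, fixed; origin at the centre of the underside of its copper plate (125 mm along its y axis), straight under the crown of the dome
- touch_pad (a joint): how far the rubber dome is pressed down, m: 0 free, 0.012 at its stop
- radiosonde: Radiosonde lying loose on the shelf: grey aluminium shell with black end caps, 150 (x) x 64 (y) x 46 mm (z), 160 g. Origin at the centre of its underside, z up. The sensor boom leaves its -x end; the orange power button is on top, 32 mm from the origin towards the +x end.
- sonde_power_top (a point): centre of the top face of the radiosonde's orange power button, a round button 21 mm across under a springy rubber boot, whose top stands 58.5 mm above the shelf and 12.5 mm above the shell. The button travels 4 mm straight down against a steady 2.5 N and stays in (latching); the boot yields 0.7 mm before the button moves, and after it is in by another 1 mm for each 3.5 N (3 mm in all); press it lightly, 20 N is far too hard.
- sonde_power (a joint): travel of the power button, m: 0 out (off), 0.004 fully in (on); it stays where it is pushed
- sensor_boom: the radiosonde's delicate sensor boom: a bright strip 60 x 9 x 2 mm that sticks out from the middle of its -x end, rising from 34 to about 43 mm above the shelf. Origin where it meets the shell. Not to be touched.
- receiver: Field receiver fixed on the shelf, face up: grey case 170 (x) x 250 (y) x 70 mm (z) with black corner bumpers and a dark panel on top. Origin at the centre of its underside, z up, -x is the edge towards the robot. On the panel, 50 mm from the middle towards the -x edge, three round keys stand in a row along y, 65 mm apart: green at +y (left as the robot sees it), white in the middle, red at -y. Two knobs and a screen lie behind them, the taller knob 13 mm above the panel.
- search_key_top (a point): centre of the top face of the green key (search): round cap 25 mm across, its top 82 mm above the shelf and 12 mm above the panel. It travels 8 mm straight down, from about 1 N at the start to 8 N at the bottom, switches when it is 3 mm down (4 N) and springs back. 20 N is far too hard.
- search_key (a joint): travel of the green key, m: 0 up, 0.008 at the bottom
- lamp_key (a joint): travel of the white middle key, m: 0 up, 0.008 at the bottom; not to be pressed
- stop_key (a joint): travel of the red key, m: 0 up, 0.008 at the bottom; not to be pressed
- bung: black rubber bung, loose: a stub cone 46 mm across its top, 30 mm high, origin under its centre; leave it
- insulator: chipped white porcelain insulator, loose, standing: ribbed, 68 mm across, 88 mm high with its bolt end, origin under its centre; leave it
- desiccant_jar: glass jar with steel cap, loose, standing: 64 mm across, 85 mm high, origin under its centre; leave it
- spanner_a: steel spanner lying flat, 130 mm long along its x axis, origin under its middle; leave it
- spanner_b: steel spanner lying flat, 190 mm long along its x axis, origin under its middle; leave it
- rime_brush: brush for rime frost lying flat, 200 mm long along its x axis, origin under its middle; leave it
Mind the look-alikes: they are no part of the job. What is shaped like the radiosonde but turquoise is not meant.

How it is judged:
On the way, in this order (a step that is already met when the one before it is completed fails the run):
1. a finger touches the rubber dome, the radiosonde being still off (contact force between earth_point and the fingers above 0.3 N and value of joint touch_pad above 0.0008 m and value of joint sonde_power below 0.001 m), for 0.1 s.
2. a finger presses the radiosonde's power button fully in (contact force between radiosonde and the fingers above 0.3 N and value of joint sonde_power above 0.003 m and value of joint search_key below 0.002 m), for 0.05 s.
3. a finger presses the green key down (at least 3 mm) (contact force between receiver and the fingers above 0.3 N and value of joint each of search_key, sonde_power above 0.003 m), for 0.1 s.
At the end, for the whole second after the job is handed in: The radiosonde's power button is in (at least 3 of 4 mm), the dome and all three keys are up again (within 1 mm), the radiosonde rests level within 15 mm of where it lay, and each bystander within 20 mm of where it was (value of joint sonde_power above 0.003 m and value of joint each of touch_pad, search_key, lamp_key, stop_key below 0.001 m and distance of radiosonde from where it was at the start of the episode below 0.015 m and angle between radiosonde's own z axis and vertical below 0.08 rad and linear speed of radiosonde below 0.02 m/s and distance of each of bung, insulator, desiccant_jar, spanner_a, spanner_b, rime_brush from where it was at the start of the episode below 0.02 m); the robot touches nothing.
It fails at once if a wrong key: the white or red key was pressed, or the green key before the radiosonde was on (value of joint any of lamp_key, stop_key above 0.002 m or (value of joint search_key above 0.002 m and value of joint sonde_power below 0.002 m)).
It fails at once if the radiosonde was lifted, shifted more than 20 mm or tipped (height (world z) of radiosonde above 0.01 m or distance of radiosonde from where it was at the start of the episode above 0.02 m or angle between radiosonde's own z axis and vertical above 0.15 rad).
It fails at once if the sensor boom was touched (contact force between sensor_boom and the fingers above 0.3 N or contact force between sensor_boom and the arm above 0.3 N).
It fails at once if the radiosonde, receiver or earthing point was pressed harder than 20 N ((contact force between radiosonde and the fingers above 20 N or contact force between radiosonde and the arm above 20 N) or (contact force between receiver and the fingers above 20 N or contact force between receiver and the arm above 20 N) or (contact force between earth_point and the fingers above 20 N or contact force between earth_point and the arm above 20 N)).
It fails at once if a bystander was moved more than 20 mm (distance of any of bung, insulator, desiccant_jar, spanner_a, spanner_b, rime_brush from where it was at the start of the episode above 0.02 m).
It also fails if it takes over 51 s, if anything falls off the work surface, if the arm or the gripper's body presses on something with over 40 N, if the wrist force passes 120 N, or if a joint passes its speed limit or range.

## Robot

A 6-joint arm with a two-finger parallel gripper is mounted at the origin on the work surface. World frame = base frame: x ahead of the robot, y to its left, z up, the work surface at z = 0. Lengths are in m, angles in rad, forces in N, time in s.
With the tool pointing down it reaches from about 0.35 to 0.725 m from the base axis. Payload 4.3 kg.
Tool frame: the origin (TCP) lies midway between the tips of the shut fingers; the grasp point (between the pads) lies 19 mm behind it (arm.grip_depth is the distance from the TCP to the grasp point, in m); z points along the fingers, y is the direction in which the jaws open and shut (so a half turn about z gives the same grasp; the last joint's range is limited). The gripper opens to 85 mm and grips with 20 to 120 N. Pads are 22 mm wide; open, the fingers measure 114 mm over their backs; the gripper's body (76 mm by 85 mm) begins 54 mm behind the grasp point. The pads swing forward as they close: fully open they stand 13 mm farther back than shut.
Start: joints at [-1.274, 0.377, 0.081, 1.274, 0, 1.46], TCP at [0.228, -0.528, 0.231] pointing down, gripper open.
Joint ranges: [-2.72, 2.72], [-0.84, 1.66], [-1.02, 1.22], [-1.77, 2.12], [-1.37, 1.28], [-3.14, 3.14]. Speed limits (rad/s): [2.57, 2.57, 3.14, 3.14, 3.14, 3.14].

## Interface

Orientations are given as a 3x3 rotation matrix whose columns are the frame's x, y, z axes.
In Python, from station import telemetry, cams, workorder, models, arm gives the robot as it stands. The module is installed in compiled form; this text tells all that it offers.
- The arm moves only by the shell command python3 -m crank 'ROWS' [OPENING] [FORCE]. ROWS is JSON, a list of rows, each an object with "offset": the shift along the tool's x, y, z in m, a list of three; "dr": the turn, a rotation vector about the tool's x, y, z in rad, a list of three. A call has 1 to 12 rows; each row shifts and turns the commanded pose from where the row before left it, along the tool's axes as they then stand; what a row does not reach is not made up. A row lasts 1/12 s, in which the tool goes at most 41.7 mm and 7.16 degrees, less where a joint would pass 70% of its speed; a pose out of reach is approached as far as the arm can. A call with a gripper value outside its range is refused whole. OPENING is the finger opening in m, from 0 to 0.0854, set as the call begins (- or left out, the last holds). The fingers move at their own pace and stop on an object; FORCE is the grip in N (left out, the last holds). Time passes only in rows, so rows that do not move let the fingers close. It gives the time, the measured TCP pose, the force and the opening at its end, in the units of the state.
- telemetry.get_state(): the state, without advancing time (a new reading comes with each control period).
- cams.camera(name): name is "side" or "top" or "wrist"; returns a dict with "image" (480x640x3 uint8, red, green, blue), "camera_matrix" (3x3 intrinsics, pixels), "world_to_cam" (4x4, takes a point from world to camera coordinates); the wrist camera has in their place "mount" (4x4, takes a point from camera to tool coordinates, whose origin is the TCP and whose axes are the flange's). Camera axes: x right, y down, z forward; pixel columns grow to the right and rows downward; lengths in m; the calibration is good to about 2 mm. A picture is of the moment at which its call begins: read the wrist's pose just before it. There is no depth.
- workorder.sign_off(): hands the job in, once; it reports no verdict.
Trained networks look in the newest picture that a camera, given by its name, has taken for a name from the list of things; names that differ only in an ending like _2 or _b are one class to them, and where a whole thing is asked for, a point or a joint stands for the part that bears it (a point fixed in the world has none). Each returns a list of dicts, best first, with "conf" (0 to 1); they miss things now and then, are a little off and sometimes report something else, mostly with a low value. They report only what shows in the picture. A call takes as long as a camera call. They do not tell look-alikes from the thing itself.
- models.regions_of(camera, name): "mask" (480x640 bool, what is visible of it) and "xy" ([column, row] in pixels, amid what is visible of it).
The state is a dict: "t": time; "joints": joint angles; "joint_velocities": joint speeds; "tau": joint torques, N m; "ee_pos": TCP position; "tool_rot": TCP orientation; "force": force on the tool from outside, world axes, zero at the start; "torque": the same for the moment, N m; "grip_width": finger opening in m.
Only numpy, scipy, OpenCV 4.12 (cv2) and the standard library are available. Lean on these libraries where they do the work, as an engineer would, in place of code of your own. Each camera call takes 0.05 s, during which the arm holds its last target. There are 200 camera calls.

## Working session

There is one attempt and no reset: what is moved stays moved. The work goes in short steps, Python scripts to look and compute and a shell command to move; the robot and the scene stay as the last step left them, time stands still between calls to the robot, and variables do not carry over. Pictures are saved under pics/ and viewed, about 8 in all and at most 12, crops included, and the job is handed in when it is done.

```bash
mkdir -p pics; cat > h.py <<'E'
import numpy as np, cv2
from station import telemetry, cams, models
def ray(c,uv):
    W=np.array(c["world_to_cam"]);K=np.array(c["camera_matrix"]);R=W[:3,:3];o=-R.T@W[:3,3]
    return o,R.T@np.linalg.inv(K)@np.array([uv[0],uv[1],1.0])
def wcam(c,s):
    T=np.eye(4);T[:3,:3]=s["tool_rot"];T[:3,3]=s["ee_pos"]
    c=dict(c);c["world_to_cam"]=np.linalg.inv(T@np.array(c["mount"]));return c
def atz(c,uv,z):
    o,d=ray(c,uv);return o+d*(z-o[2])/d[2]
def proj(c,p):
    q=np.array(c["world_to_cam"])@np.append(p,1);q=np.array(c["camera_matrix"])@q[:3];return q[:2]/q[2]
def save(n,im): cv2.imwrite("pics/"+n,cv2.cvtColor(im,cv2.COLOR_RGB2BGR))
E
python3 - <<'E'
from h import *
s=telemetry.get_state();print(s["t"],s["tool_rot"],s["ee_pos"],s["force"])
Z=dict(touch_pad=.036,earth_point=.0,radiosonde=.046,sonde_power=.0585,sonde_power_top=.0585,search_key=.082,search_key_top=.082,lamp_key=.082,stop_key=.082,sensor_boom=.04,bung=.03,insulator=.088,touch_pad_top=.036,desiccant_jar=.085)
for n in ["top","side"]:
    c=cams.camera(n);save(n+".png",c["image"])
    print(n,np.linalg.inv(c["world_to_cam"])[:3].round(3).tolist())
    for k,z in Z.items():
        for r in models.regions_of(n,k)[:3]:
            print(k,round(r["conf"],2),np.round(r["xy"]),int(r["mask"].sum()),atz(c,r["xy"],z).round(3))
E
```

```text
0.0 [[ 9.18406738e-01  3.95637039e-01 -6.29192281e-04]
 [ 3.95637494e-01 -9.18404703e-01  1.94275398e-03]
 [ 1.90772282e-04 -2.03317040e-03 -9.99997915e-01]] [ 0.22730222 -0.52744032  0.23036396] [0.87413325 0.93251975 0.0357046 ]
top [[-0.012, -0.985, 0.173, 0.276], [-1.0, 0.007, -0.03, 0.029], [0.028, -0.173, -0.984, 1.315]]
touch_pad 0.78 [426. 254.] 289 [ 0.453 -0.288  0.036]
earth_point 0.74 [430. 257.] 1365 [ 0.451 -0.307  0.   ]
earth_point 0.53 [442. 187.] 542 [ 0.641 -0.349  0.   ]
radiosonde 0.85 [213. 270.] 1699 [0.418 0.247 0.046]
sonde_power 0.63 [218. 254.] 49 [0.456 0.235 0.058]
search_key 0.48 [444. 186.] 598 [ 0.619 -0.331  0.082]
search_key_top 0.54 [300. 170.] 60 [0.662 0.03  0.082]
stop_key 0.45 [351. 169.] 87 [ 0.665 -0.098  0.082]
sensor_boom 0.59 [203. 307.] 71 [0.327 0.271 0.04 ]
sensor_boom 0.34 [325. 153.] 6501 [ 0.723 -0.035  0.04 ]
bung 0.6 [292. 268.] 248 [0.423 0.051 0.03 ]
insulator 0.89 [441. 188.] 602 [ 0.614 -0.322  0.088]
desiccant_jar 0.75 [177. 180.] 709 [0.638 0.334 0.085]
desiccant_jar 0.31 [426. 254.] 299 [ 0.446 -0.276  0.085]
side [[-0.677, -
[... 240 characters left out ...]
0.046]
radiosonde 0.72 [283. 205.] 54 [ 0.702 -0.057  0.046]
radiosonde 0.65 [459. 248.] 709 [ 0.239 -0.299  0.046]
sonde_power 0.57 [465. 243.] 74 [ 0.236 -0.315  0.058]
sonde_power 0.52 [257. 303.] 45 [0.445 0.245 0.058]
sonde_power 0.41 [385. 218.] 390 [ 0.451 -0.227  0.058]
sonde_power_top 0.37 [253. 301.] 43 [0.457 0.249 0.058]
search_key 0.43 [270. 218.] 70 [0.651 0.035 0.082]
lamp_key 0.43 [285. 205.] 41 [ 0.664 -0.033  0.082]
stop_key 0.42 [300. 194.] 50 [ 0.675 -0.098  0.082]
sensor_boom 0.56 [277. 339.] 11 [0.338 0.272 0.04 ]
insulator 0.95 [366. 182.] 474 [ 0.581 -0.28   0.088]
insulator 0.75 [280. 343.] 79 [0.295 0.297 0.088]
desiccant_jar 0.87 [171. 282.] 891 [0.619 0.375 0.085]
```

View pics/top.png

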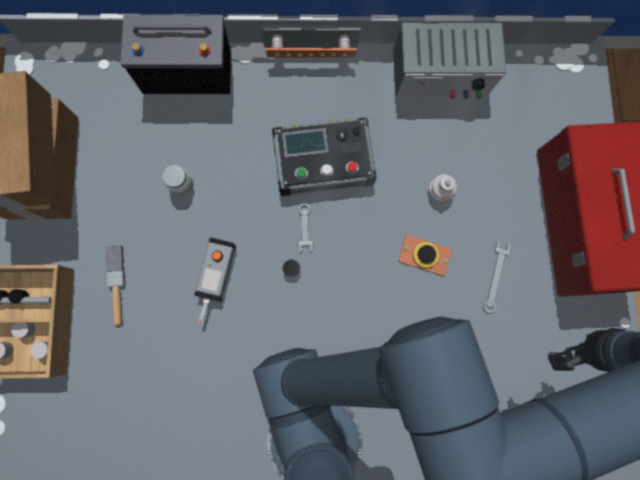

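View pics/side.png

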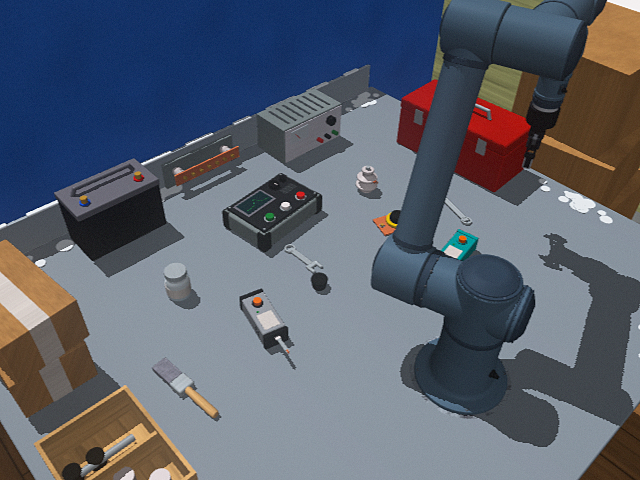

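The grey sonde, with its orange button, is at top (217,256). The turquoise look-alike at side (459,248) is half hidden by the arm. The yellow-ringed dome is at top (427,255), and the bung without a ring at (291,268) is not meant. The green key is the left one of the three, at (301,172). I'm moving above the dome for a close look.

```bash
python3 -m crank '[{"offset":[0.03,-0.013,0],"dr":[0,0,0]},{"offset":[0.03,-0.013,0],"dr":[0,0,0]},{"offset":[0.03,-0.013,0],"dr":[0,0,0]},{"offset":[0.03,-0.013,0],"dr":[0,0,0]},{"offset":[0.03,-0.013,0],"dr":[0,0,0]},{"offset":[0.03,-0.013,0],"dr":[0,0,0]},{"offset":[0.03,-0.013,0],"dr":[0,0,0]},{"offset":[0.03,-0.013,0],"dr":[0,0,0]},{"offset":[0.03,-0.013,0],"dr":[0,0,0]},{"offset":[0.03,-0.013,0],"dr":[0,0,0]},{"offset":[0,0,0],"dr":[0,0,0]},{"offset":[0,0,0],"dr":[0,0,0]}]' 0 20
cat > look.py <<'E'
from h import *
import sys
s=telemetry.get_state();c=wcam(cams.camera("wrist"),s);save(sys.argv[1],c["image"])
R=np.array(s["tool_rot"]);p=np.array(s["ee_pos"])
print(s["t"],p.round(4),R.round(3).tolist(),np.round(s["force"],2),"grip",s["grip_width"])
print("cam",np.linalg.inv(c["world_to_cam"])[:3].round(3).tolist())
for a in sys.argv[2:]:
    k,z=a.split("=");z=float(z)
    for r in models.regions_of("wrist",k)[:3]:
        q=atz(c,r["xy"],z);m=r["mask"].astype(np.uint8)
        print(k,round(r["conf"],2),np.round(r["xy"]),int(m.sum()),cv2.boundingRect(m),q.round(4),"tool d",(R.T@(q-p)).round(4))
E
python3 look.py w1.png touch_pad=.036 touch_pad_top=.036 earth_point=.006
```

```text
t: 2.5
ee_pos: [0.4525, -0.2889, 0.2313]
tool_rot: [[0.917, 0.399, -0.0], [0.399, -0.917, -0.0], [-0.0, 0.0, -1.0]]
force: [0.2, -0.4, -0.4]
grip_width: 0.0
2.5 [ 0.4525 -0.2889  0.2313] [[0.917, 0.399, -0.0], [0.399, -0.917, -0.0], [-0.0, 0.0, -1.0]] [ 0.24 -0.43 -0.36] grip 4.0775523753245576e-05
cam [[0.399, -0.871, -0.285, 0.526], [-0.917, -0.38, -0.124, -0.256], [-0.0, 0.31, -0.951, 0.374]]
touch_pad 0.66 [328. 202.] 1605 (306, 181, 46, 45) [ 0.4622 -0.2905  0.036 ] tool d [0.0084 0.0054 0.1953]
touch_pad_top 0.81 [326. 202.] 1562 (306, 181, 45, 44) [ 0.4609 -0.2885  0.036 ] tool d [0.0079 0.003  0.1953]
earth_point 0.97 [325. 196.] 7395 (264, 137, 127, 121) [ 0.4614 -0.2872  0.006 ] tool d [0.0089 0.0019 0.2253]
```

View pics/w1.png

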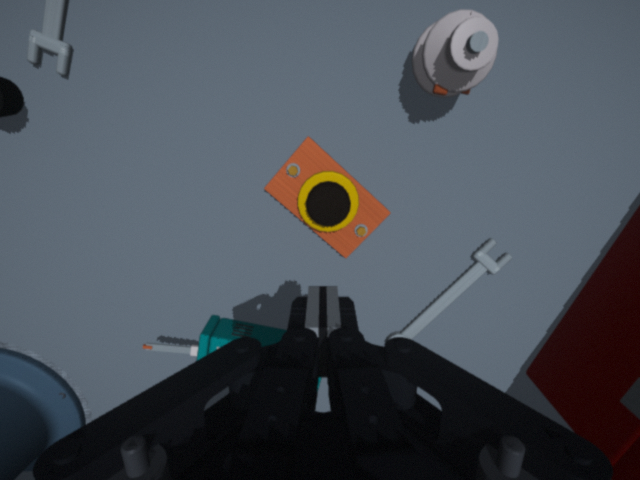

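The wrist view shows the yellow-ringed dome at (328,202) and the turquoise sonde at (240,335), well clear. I'm descending to touch the dome.

```bash
python3 -m crank '[{"offset":[0.0085,0.003,0.03],"dr":[0,0,0]},{"offset":[0,0,0.04],"dr":[0,0,0]},{"offset":[0,0,0.04],"dr":[0,0,0]},{"offset":[0,0,0.04],"dr":[0,0,0]},{"offset":[0,0,0.03],"dr":[0,0,0]},{"offset":[0,0,0.007],"dr":[0,0,0]},{"offset":[0,0,0.004],"dr":[0,0,0]},{"offset":[0,0,0.004],"dr":[0,0,0]},{"offset":[0,0,0.004],"dr":[0,0,0]},{"offset":[0,0,0],"dr":[0,0,0]},{"offset":[0,0,0],"dr":[0,0,0]},{"offset":[0,0,0],"dr":[0,0,0]}]'
```

```text
t: 3.7
ee_pos: [0.462, -0.2908, 0.034]
tool_rot: [[0.918, 0.396, 0.003], [0.396, -0.918, -0.003], [0.001, 0.004, -1.0]]
force: [-0.3, -0.9, 2.1]
grip_width: 0.0001
```

```bash
python3 -m crank '[{"offset":[0,0,0.002],"dr":[0,0,0]},{"offset":[0,0,0],"dr":[0,0,0]},{"offset":[0,0,0],"dr":[0,0,0]},{"offset":[0,0,0],"dr":[0,0,0]}]'
```

```text
t: 4.03
ee_pos: [0.4618, -0.2906, 0.0312]
tool_rot: [[0.918, 0.396, 0.002], [0.396, -0.918, -0.002], [0.001, 0.003, -1.0]]
force: [2.3, -3.8, 5.2]
grip_width: -0.0002
```

The dome is pressed about 5 mm at 5 N. I'm lifting off and crossing to the grey sonde.

```bash
python3 -m crank '[{"offset":[0,0,-0.02],"dr":[0,0,0]},{"offset":[0,0,-0.04],"dr":[0,0,0]},{"offset":[0,0,-0.04],"dr":[0,0,0]},{"offset":[0,0,-0.04],"dr":[0,0,0]},{"offset":[0,0,-0.04],"dr":[0,0,0]},{"offset":[0,0,-0.02],"dr":[0,0,0]},{"offset":[0,0,0],"dr":[0,0,0]}]'
python3 -m crank '[{"offset":[0.0134,-0.0325,0],"dr":[0,0,0]},{"offset":[0.0134,-0.0325,0],"dr":[0,0,0]},{"offset":[0.0134,-0.0325,0],"dr":[0,0,0]},{"offset":[0.0134,-0.0325,0],"dr":[0,0,0]},{"offset":[0.0134,-0.0325,0],"dr":[0,0,0]},{"offset":[0.0134,-0.0325,0],"dr":[0,0,0]},{"offset":[0.0134,-0.0325,0],"dr":[0,0,0]},{"offset":[0.0134,-0.0325,0],"dr":[0,0,0]},{"offset":[0.0134,-0.0325,0],"dr":[0,0,0]},{"offset":[0.0134,-0.0325,0],"dr":[0,0,0]},{"offset":[0.0134,-0.0325,0],"dr":[0,0,0]},{"offset":[0.0134,-0.0325,0],"dr":[0,0,0]}]'
python3 -m crank '[{"offset":[0.0134,-0.0325,0],"dr":[0,0,0]},{"offset":[0.0134,-0.0325,0],"dr":[0,0,0]},{"offset":[0.0134,-0.0325,0],"dr":[0,0,0]},{"offset":[0,0,0],"dr":[0,0,0]},{"offset":[0,0,0],"dr":[0,0,0]},{"offset":[0,0,0],"dr":[0,0,0]}]'
python3 look.py w2.png sonde_power=.0585 sonde_power_top=.0585 radiosonde=.046 sensor_boom=.04
```

```text
t: 4.62
ee_pos: [0.4623, -0.29, 0.235]
tool_rot: [[0.918, 0.396, 0.006], [0.396, -0.918, -0.003], [0.004, 0.005, -1.0]]
force: [0.4, 0.3, 0.4]
grip_width: 0.0002
t: 5.62
ee_pos: [0.4515, 0.1343, 0.2282]
tool_rot: [[0.918, 0.396, -0.005], [0.396, -0.918, 0.0], [-0.005, -0.002, -1.0]]
force: [0.9, -0.2, 0.2]
grip_width: -0.0001
t: 6.12
ee_pos: [0.4508, 0.2374, 0.2286]
tool_rot: [[0.918, 0.396, -0.004], [0.396, -0.918, -0.002], [-0.004, -0.0, -1.0]]
force: [-0.2, -0.6, 1.4]
grip_width: 0.0
6.1167 [0.4508 0.2374 0.2286] [[0.918, 0.396, -0.004], [0.396, -0.918, -0.002], [-0.004, -0.0, -1.0]] [-0.22 -0.57  1.37] grip 3.5923982567062986e-05
cam [[0.397, -0.871, -0.288, 0.525], [-0.918, -0.377, -0.124, 0.27], [-0.001, 0.314, -0.949, 0.371]]
sonde_power 0.87 [322. 212.] 384 (312, 200, 21, 22) [0.4529 0.239  0.0585] tool d [ 0.0032 -0.0006  0.1701]
sonde_power_top 0.67 [325. 213.] 342 (312, 201, 21, 21) [0.4537 0.2369 0.0585] tool d [0.0031 0.0016 0.1701]
radiosonde 0.94 [306. 227.] 9188 (232, 153, 140, 173) [0.4293 0.2475 0.046 ] tool d [-0.015  -0.0178  0.1827]
radiosonde 0.72 [625. 465.] 896 (601, 448, 39, 32) [ 0.2936 -0.2662  0.046 ] tool d [-0.3432  0.4001  0.184 ]
sensor_boom 0.76 [249. 303.] 416 (232, 284, 33, 42) [0.3207 0.2709 0.04  ] tool d [-0.1054 -0.0823  0.1891]
```

View pics/w2.png

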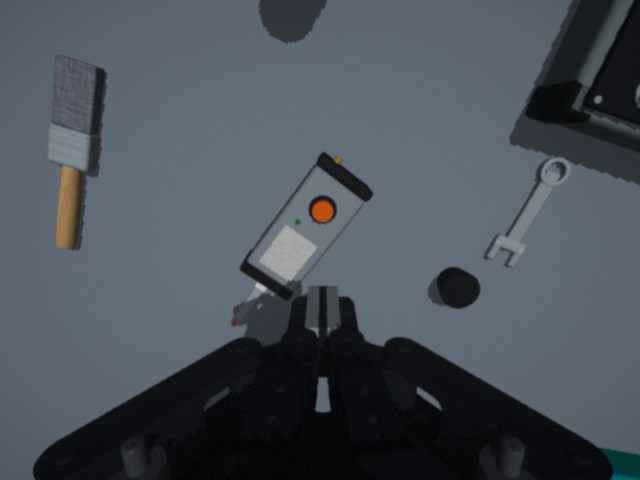

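The grey sonde's orange button is at (322,211), with the boom at lower left (249,303), away from the fingertip. The position agrees with the top view. I'm descending and pressing.

```bash
python3 -m crank '[{"offset":[0.003,0.0005,0.03],"dr":[0,0,0]},{"offset":[0,0,0.04],"dr":[0,0,0]},{"offset":[0,0,0.04],"dr":[0,0,0]},{"offset":[0,0,0.03],"dr":[0,0,0]},{"offset":[0,0,0.015],"dr":[0,0,0]},{"offset":[0,0,0.006],"dr":[0,0,0]},{"offset":[0,0,0],"dr":[0,0,0]},{"offset":[0,0,0],"dr":[0,0,0]},{"offset":[0,0,0],"dr":[0,0,0]}]'
python3 -m crank '[{"offset":[0,0,0.003],"dr":[0,0,0]},{"offset":[0,0,0.003],"dr":[0,0,0]},{"offset":[0,0,0.003],"dr":[0,0,0]},{"offset":[0,0,0.003],"dr":[0,0,0]},{"offset":[0,0,0.002],"dr":[0,0,0]},{"offset":[0,0,0],"dr":[0,0,0]},{"offset":[0,0,0],"dr":[0,0,0]},{"offset":[0,0,0],"dr":[0,0,0]}]'
```

```text
t: 7.12
ee_pos: [0.4569, 0.2389, 0.071]
tool_rot: [[0.919, 0.395, 0.003], [0.395, -0.919, 0.001], [0.003, 0.0, -1.0]]
force: [-0.3, -0.3, -0.1]
grip_width: -0.0001
t: 7.78
ee_pos: [0.4554, 0.2386, 0.0553]
tool_rot: [[0.918, 0.396, 0.0], [0.396, -0.918, 0.0], [0.0, 0.0, -1.0]]
force: [1.5, -0.2, 0.9]
grip_width: -0.0002
```

```bash
python3 -m crank '[{"offset":[0,0,0.0015],"dr":[0,0,0]},{"offset":[0,0,0.0015],"dr":[0,0,0]},{"offset":[0,0,0],"dr":[0,0,0]},{"offset":[0,0,0],"dr":[0,0,0]},{"offset":[0,0,0],"dr":[0,0,0]}]'
```

```text
t: 8.2
ee_pos: [0.4554, 0.2386, 0.0528]
tool_rot: [[0.918, 0.396, 0.001], [0.396, -0.918, 0.0], [0.001, 0.0, -1.0]]
force: [-0.7, -0.6, 6.6]
grip_width: 0.0
```

Force is 6.6 N at 5.7 mm down, so the button is past its stop. I'm adding a short hold, then lifting and going to the receiver.

```bash
python3 -m crank '[{"offset":[0,0,0.0005],"dr":[0,0,0]},{"offset":[0,0,0],"dr":[0,0,0]},{"offset":[0,0,-0.005],"dr":[0,0,0]},{"offset":[0,0,-0.02],"dr":[0,0,0]},{"offset":[0,0,-0.04],"dr":[0,0,0]},{"offset":[0,0,-0.04],"dr":[0,0,0]},{"offset":[0,0,-0.04],"dr":[0,0,0]},{"offset":[0,0,-0.03],"dr":[0,0,0]},{"offset":[0,0,0],"dr":[0,0,0]}]'
python3 -m crank '[{"offset":[0.0118,0.0301,0],"dr":[0,0,0]},{"offset":[0.0118,0.0301,0],"dr":[0,0,0]},{"offset":[0.0118,0.0301,0],"dr":[0,0,0]},{"offset":[0.0118,0.0301,0],"dr":[0,0,0]},{"offset":[0.0118,0.0301,0],"dr":[0,0,0]},{"offset":[0.0118,0.0301,0],"dr":[0,0,0]},{"offset":[0.0118,0.0301,0],"dr":[0,0,0]},{"offset":[0.0118,0.0301,0],"dr":[0,0,0]},{"offset":[0.0118,0.0301,0],"dr":[0,0,0]},{"offset":[0,0,0],"dr":[0,0,0]},{"offset":[0,0,0],"dr":[0,0,0]},{"offset":[0,0,0],"dr":[0,0,0]}]'
python3 look.py w3.png search_key=.082 search_key_top=.082 lamp_key=.082 stop_key=.082
python3 - <<'E'
from h import *
c=cams.camera("top");save("t2.png",cv2.resize(c["image"][220:340,150:310],(800,600),interpolation=cv2.INTER_CUBIC))
for k,z in (("radiosonde",.046),("sonde_power",.0545)):
    for r in models.regions_of("top",k)[:1]: print(k,r["xy"],atz(c,r["xy"],z).round(4))
E
```

```text
t: 8.95
ee_pos: [0.4585, 0.2398, 0.2335]
tool_rot: [[0.918, 0.396, 0.01], [0.396, -0.918, 0.004], [0.011, 0.001, -1.0]]
force: [1.2, -0.2, -0.1]
grip_width: 0.0001
t: 9.95
ee_pos: [0.6592, 0.032, 0.2257]
tool_rot: [[0.919, 0.395, -0.002], [0.395, -0.919, 0.0], [-0.002, -0.001, -1.0]]
force: [-0.4, 0.5, 0.1]
grip_width: 0.0003
9.95 [0.6592 0.032  0.2257] [[0.919, 0.395, -0.002], [0.395, -0.919, 0.0], [-0.002, -0.001, -1.0]] [-0.39  0.5   0.08] grip 0.0002804831951652924
cam [[0.396, -0.872, -0.287, 0.733], [-0.918, -0.377, -0.122, 0.064], [-0.002, 0.312, -0.95, 0.368]]
search_key 0.75 [325. 224.] 600 (313, 209, 27, 28) [0.6586 0.0297 0.082 ] tool d [-0.0011  0.002   0.1437]
search_key_top 0.7 [328. 223.] 607 (313, 209, 27, 29) [0.6603 0.0281 0.082 ] tool d [-0.0002  0.0041  0.1437]
search_key_top 0.58 [603. 357.] 4041 (564, 322, 76, 73) [ 0.6418 -0.2866  0.082 ] tool d [-0.1417  0.286   0.1436]
search_key_top 0.52 [ 72. 309.] 320 (60, 302, 22, 18) [0.4821 0.2221 0.082 ] tool d [-0.0872 -0.2445  0.1442]
lamp_key 0.81 [393. 241.] 606 (380, 229, 29, 28) [ 0.6683 -0.0324  0.082 ] tool d [-0.0168  0.063   0.1436]
stop_key 0.88 [460. 259.] 671 (444, 247, 31, 28) [ 0.6771 -0.0974  0.082 ] tool d [-0.0344  0.1261  0.1436]
stop_key 0.36 [392. 242.] 584 (380, 229, 29, 27) [ 0.667  -0.0323  0.082 ] tool d [-0.0179  0.0623  0.1436]
radiosonde [427.8, 338.1] [ 0.2449 -0.2808  0.046 ]
sonde_power [220.3, 251.3] [0.4626 0.2288 0.0545]
```

View pics/w3.png

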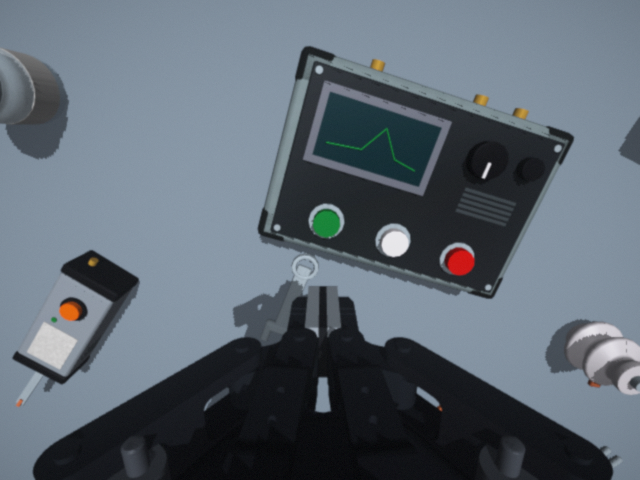

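The green key is at (326,223), the white at (393,241) and the red at (460,259). The row spacing of about 65 mm fits. The sonde lies undisturbed at lower left. I'm descending onto the green key.

```bash
python3 -m crank '[{"offset":[-0.001,0.003,0.03],"dr":[0,0,0]},{"offset":[0,0,0.04],"dr":[0,0,0]},{"offset":[0,0,0.035],"dr":[0,0,0]},{"offset":[0,0,0.02],"dr":[0,0,0]},{"offset":[0,0,0.006],"dr":[0,0,0]},{"offset":[0,0,0],"dr":[0,0,0]},{"offset":[0,0,0],"dr":[0,0,0]},{"offset":[0,0,0],"dr":[0,0,0]}]'
python3 -m crank '[{"offset":[0,0,0.004],"dr":[0,0,0]},{"offset":[0,0,0.004],"dr":[0,0,0]},{"offset":[0,0,0.003],"dr":[0,0,0]},{"offset":[0,0,0.003],"dr":[0,0,0]},{"offset":[0,0,0.002],"dr":[0,0,0]},{"offset":[0,0,0],"dr":[0,0,0]},{"offset":[0,0,0],"dr":[0,0,0]},{"offset":[0,0,0],"dr":[0,0,0]}]'
```

```text
t: 11.02
ee_pos: [0.6621, 0.0286, 0.0983]
tool_rot: [[0.918, 0.396, 0.004], [0.396, -0.918, -0.0], [0.004, 0.002, -1.0]]
force: [0.6, -1.1, 0.4]
grip_width: -0.0
t: 11.68
ee_pos: [0.6604, 0.0286, 0.0802]
tool_rot: [[0.918, 0.396, 0.001], [0.396, -0.918, -0.0], [0.0, 0.0, -1.0]]
force: [0.2, -0.4, 2.1]
grip_width: -0.0001
```

```bash
python3 -m crank '[{"offset":[0,0,0.0015],"dr":[0,0,0]},{"offset":[0,0,0.0015],"dr":[0,0,0]},{"offset":[0,0,0.001],"dr":[0,0,0]},{"offset":[0,0,0],"dr":[0,0,0]},{"offset":[0,0,0],"dr":[0,0,0]},{"offset":[0,0,0],"dr":[0,0,0]}]'
```

```text
t: 12.18
ee_pos: [0.6605, 0.0286, 0.0764]
tool_rot: [[0.918, 0.396, 0.001], [0.396, -0.918, -0.0], [0.001, 0.0, -1.0]]
force: [-1.4, -0.1, 5.9]
grip_width: -0.0004
```

The key is 5.6 mm down at 5.9 N. I'm holding briefly, then releasing and checking.

```bash
python3 -m crank '[{"offset":[0,0,0],"dr":[0,0,0]},{"offset":[0,0,0],"dr":[0,0,0]},{"offset":[0,0,-0.01],"dr":[0,0,0]},{"offset":[0,0,-0.03],"dr":[0,0,0]},{"offset":[0,0,-0.04],"dr":[0,0,0]},{"offset":[0,0,-0.04],"dr":[0,0,0]},{"offset":[0,0,-0.03],"dr":[0,0,0]},{"offset":[0,0,0],"dr":[0,0,0]},{"offset":[0,0,0],"dr":[0,0,0]},{"offset":[0,0,0],"dr":[0,0,0]}]'
python3 look.py w4.png search_key=.082
python3 - <<'E'
from h import *
im=cv2.imread("pics/w4.png");a=cv2.imread("pics/w3.png")
f=lambda x:cv2.resize(x[200:400,0:540],(800,296),interpolation=cv2.INTER_CUBIC)
cv2.imwrite("pics/cmp.png",np.vstack([f(a),f(im)]))
E
```

```text
t: 13.02
ee_pos: [0.6599, 0.0287, 0.2251]
tool_rot: [[0.918, 0.396, -0.001], [0.396, -0.918, -0.0], [-0.001, -0.0, -1.0]]
force: [-0.2, 0.4, -0.8]
grip_width: -0.0001
13.0167 [0.6599 0.0287 0.2251] [[0.918, 0.396, -0.001], [0.396, -0.918, -0.0], [-0.001, -0.0, -1.0]] [-0.18  0.39 -0.76] grip -8.963847973014448e-05
cam [[0.396, -0.872, -0.286, 0.733], [-0.918, -0.377, -0.122, 0.061], [-0.001, 0.311, -0.95, 0.368]]
search_key 0.89 [322. 224.] 634 (309, 208, 28, 29) [0.6586 0.0298 0.082 ] tool d [-0.0006 -0.0015  0.1431]
```

View pics/cmp.png

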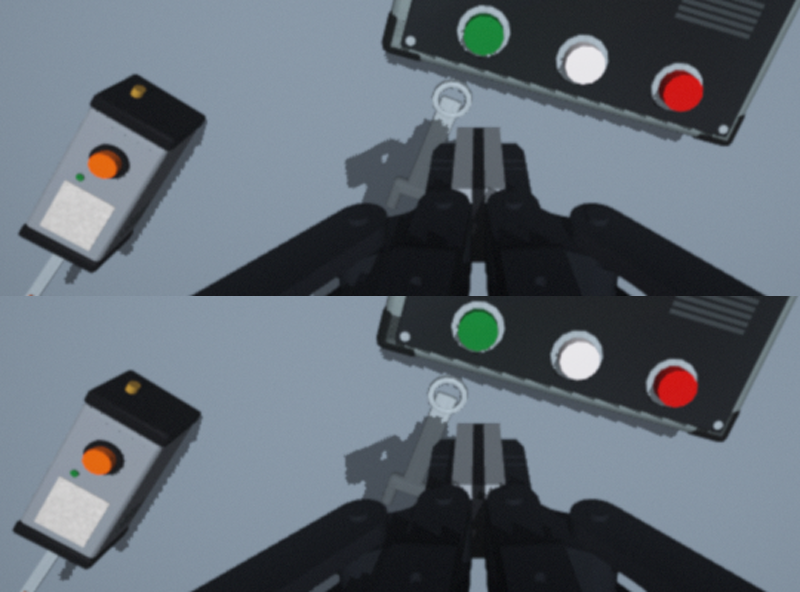

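View pics/t2.png

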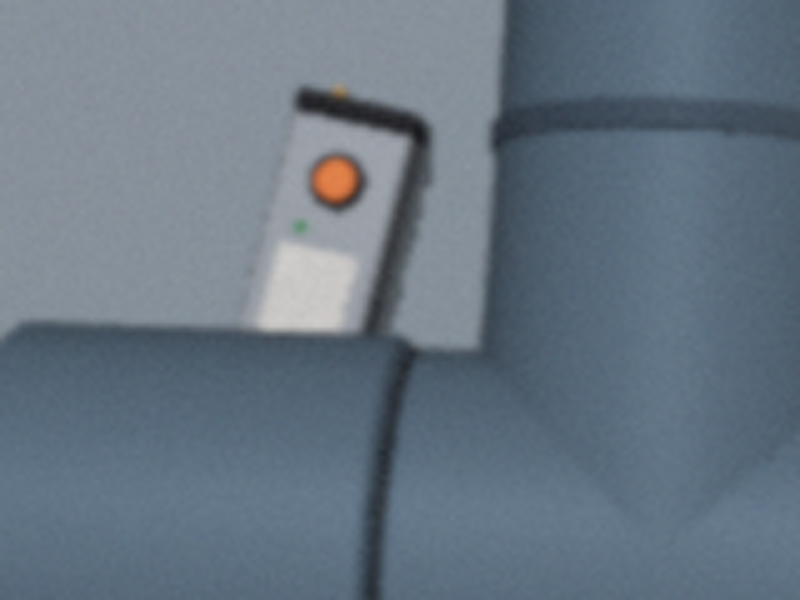

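The comparison shows all keys up: green (478,330), white and red unchanged. The sonde hasn't moved, with its button at (97,460), and the spanner is where it was. The picture doesn't resolve the button's 4 mm travel. The press does show it: 6.6 N at 5.7 mm is what a fully-in button should give (0.7 + 4 + 1 mm, about 6 N).

```bash
python3 -c "
from station import workorder;print(workorder.sign_off())"
```

```text
the job is handed in; nothing more can be done
None
```

I carried out all three touches in order with the shut fingertips and handed the job in after about 13 s of the 51 s allowed; no verdict is reported.

| Step | Depth | Force |
|---|---|---|
| Black rubber dome | about 5 mm | about 5 N |
| Orange power button on the grey radiosonde | 5.7 mm (boot included) | 6.6 N |
| Green key, then released | 5.6 mm | 5.9 N |

**Last checks:** The last wrist picture shows the green key back up, the white and red keys untouched, and the radiosonde and the nearby spanner in place. The tool was clear of everything, with about 0 N on it.

**Not confirmed:**
- That the power button stayed in rests on the press force and depth, which match a fully pressed button. The pictures do not resolve its 4 mm travel.
- I did not look again at the dome or the other bystanders after touching the dome.
- In the one top view taken after the press, the network's best "radiosonde" match was the turquoise look-alike, because the arm partly hid the grey one, so I disregarded it.

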